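# Shim the rocking balance

### The job

The small lab balance rocks because its front right foot has lost its pad. With the fingertips, push the wooden wedge along the bench, thin end first, under that foot until the balance stands level and no longer rocks; then press down on the top of the balance right above that foot to check that it stays firm, and let go. Only push the wedge, never pick it up, and leave the things around it where they stand.

Things in the scene. Friction and masses are not known exactly. Their poses are not given: they have to be found in the camera images.
- balance: Low bench balance, 180 mm deep (its x, front to back), 150 wide (its y, to its left), flat top 63 mm and underside 18 mm above the bench, round steel pan on the rear half, top at 70 mm. Front faces roughly to the robot. Origin: on the bench under its middle. It does not slide; it rocks on its front left and rear right feet (feet at x +-72, y +-57 mm); the front right foot is short.
- rocking (a joint): Rock in rad about the line through the front left and rear right feet. 0: level (hard stop); positive: front right corner hangs down (0.01 rad = 0.9 mm at the short foot). Unshimmed it hangs springily at about 0.05; a few N on that corner press it to 0.078. Lifting the foot to level takes about 2 N; pushing the wedge takes some 2 to 8 N, rising steeply once level.
- short_foot (a point): Lowest point of the short front right foot, a round steel stub 16 mm across, at (-72, -57) mm in the balance's frame, 18 mm in from the front face and from the right side. It is 10 mm above the bench when the balance is level, about 6 mm when it hangs.
- press_point (a point): The spot to press: on the flat white top, straight above the short foot, 63 mm above the bench when level.
- wedge: Loose plain wooden wedge lying flat, 0.12 kg, 120 mm long (its x, to the thin end), 45 wide (y), 2 mm thick at the thin end rising evenly to 20 at the upright thick end. Origin: centre of its underside. Thin end points roughly to the short foot. The balance is level when the foot bears where the wedge is 10 mm thick, about 53 mm from the thin end. Once pushed in it holds by friction.
- wedge_heel (a point): Centre of the wedge's upright thick end face (45 mm wide, 20 mm tall), 10 mm above the bench: the face to push on.
- wedge_nose (a point): Middle of the wedge's thin end, 1 mm above the bench.
- jar: Bystander: small blue jar, 49 mm across, 63 mm tall, beside the balance on its right. Origin: centre of its underside.
- stopper: Bystander: pale rubber stopper, 28 mm across, 26 mm tall, on the bench to the left of the wedge. Origin: centre of its underside.
- small_vial: Bystander: small glass vial with cap, 15 mm across, 33 mm tall, beside the balance on its left. Origin: centre of its underside.

How it is judged (in metres and radians):
On the way, in this order (a step that is already met when the one before it is completed fails the run):
1. the wedge is jammed under the short foot and the balance is level, with no hand on the balance (value of joint rocking below 0.01 rad and contact force between wedge and balance above 0.7 N and y of short_foot in the frame of wedge between -0.019 and 0.019 m and x of short_foot in the frame of wedge between -0.05 and 0.05 m and angle between wedge's own z axis and vertical below 0.04 rad and contact force between each of the arm, the fingers and balance below 0.3 N), for 0.2 s.
2. the fingers press on the top above the short foot with more than 3 N and the balance does not give (contact force between the fingers and balance above 3 N and horizontal distance between the grasp point and press_point below 0.04 m and height (world z) of the grasp point above 0.06 m and value of joint rocking below 0.015 rad), for 0.2 s.
At the end, for the whole second after the job is handed in: The balance stands level (rock below 0.01 rad, about 0.9 mm at the foot) with the short foot bearing on the sloping top of the wedge (contact over 0.7 N, at most 19 mm from the wedge's centre line, and at least 10 mm from its ends); the wedge lies flat on the bench, at rest (value of joint rocking below 0.01 rad and contact force between wedge and balance above 0.7 N and y of short_foot in the frame of wedge between -0.019 and 0.019 m and x of short_foot in the frame of wedge between -0.05 and 0.05 m and angle between wedge's own z axis and vertical below 0.04 rad and linear speed of wedge below 0.01 m/s); the robot touches nothing.
It fails at once if the wedge is lifted off the bench or tipped (height (world z) of wedge above 0.012 m or angle between wedge's own z axis and vertical above 0.2 rad).
It fails at once if the jar is displaced by more than 25 mm (distance of jar from where it was at the start of the episode above 0.025 m).
It fails at once if the stopper is displaced by more than 25 mm (distance of stopper from where it was at the start of the episode above 0.025 m).
It fails at once if the small vial is displaced by more than 25 mm (distance of small_vial from where it was at the start of the episode above 0.025 m).
It also fails if it takes over 51 s, if anything falls off the work surface, if the arm or the gripper's body presses on something with over 40 N, if the wrist force passes 120 N, or if a joint passes its speed limit or range.

### The arm

A 6-joint arm with a two-finger parallel gripper is mounted at the origin on a cart in front of the work surface, level with it; the furniture and walls round the work are solid. World frame = base frame: x ahead of the robot, y to its left, z up, the work surface at z = 0. Lengths are in m, angles in degrees, forces in N, time in s.
With the tool pointing down it reaches from about 0.35 to 0.875 m from the base axis. Payload 4.2 kg.
Tool frame: the origin (TCP) lies between the finger pads; the fingertips stand 8 mm ahead of it and the grasp point (between the pads) lies 11 mm behind it; z points along the fingers, y is the line along which they close (so a half turn about z gives the same grasp; the last joint's range is limited). The gripper opens to 87 mm and grips with 3 to 60 N. Pads are 19 mm wide; open, the fingers measure 117 mm over their backs; the gripper's body (75 mm by 190 mm) begins 51 mm behind the grasp point.
Start: joints at [-60.756, 22.042, 0.453, 0, -68.411, -14.817], TCP at [0.156, -0.605, 0.231] pointing down, gripper open.
Joint ranges: [-179.83, 179.83], [-69.29, 118.12], [-61.27, 80.66], [-181.25, 117.63], [-171.15, -9.14], [-177.46, 177.46]. Speed limits (degrees/s): [159.86, 159.86, 180, 180, 180, 180].

### API

Orientations are given as a 3x3 rotation matrix whose columns are the frame's x, y, z axes.
In Python, from station import sense, capture, camera_model, finish_job, find_in gives the robot as it stands. The module is installed in compiled form; this text tells all that it offers.
- The arm moves only by the tool arm_command, never from a script. Its argument "motion" is a list of rows, each a list of 7 numbers: the finger opening in mm, from 0 to 87, then the shift along the tool's x, y, z in mm, then the turn, a rotation vector about the tool's x, y, z in rad. In form: [[jaw, dx, dy, dz, rx, ry, rz], ...]. A call has 1 to 8 rows; each row shifts and turns the commanded pose from where the row before left it, along the tool's axes as they then stand; what a row does not reach is not made up. A row lasts 1/10 s, in which the tool goes at most 50 mm and 8.59 degrees, less where a joint would pass 70% of its speed; a pose out of reach is approached as far as the arm can. A call with a gripper value outside its range is refused whole. The fingers move at their own pace and stop on an object; the grip force is fixed at half the most. Time passes only in rows, so rows that do not move let the fingers close. It gives the time, the measured TCP pose, the force, the opening and the grip force at its end, in the units of the state.
- sense(): the state, without advancing time (a new reading comes with each control period).
- capture(name): name is "side" or "top"; returns the picture (420x560x3 uint8, red, green, blue); there is no depth.
- camera_model(name): a dict with "fx", "fy", "cx", "cy" (pixels), "R" (3x3) and "t" (3): a world point X has camera coordinates R X + t. Camera axes: x right, y down, z forward; pixel columns grow to the right and rows downward; lengths in m; the calibration is good to about 2 mm. A picture is of the moment at which its call begins. camera_model takes no time and is no camera call.
- finish_job(): hands the job in; it is judged then, once.
Trained networks look in the newest picture that a camera, given by its name, has taken for a name from the list of things; names that differ only in an ending like _2 or _b are one class to them, and where a whole thing is asked for, a point or a joint stands for the part that bears it (a point fixed in the world has none). Each returns a list of dicts, best first, with "p" (0 to 1); they miss things now and then, are a little off and sometimes report something else, mostly with a low value. They report only what shows in the picture. A call takes as long as a camera call.
- find_in(target, camera): "location" ([row, column] in pixels, amid what is visible of it).
The state is a dict: "time_s": time; "joints": joint angles; "joint_velocities": joint speeds; "effort": joint torques, N m; "tcp_pos": TCP position; "ee_rot": TCP orientation; "wrist_force": force on the tool from outside, world axes, zero at the start; "moment": the same for the moment, N m; "gripper_width": opening from 0.0 (shut) to 1.0 (fully open); "gripper_force": force on a finger pad.
Only numpy, scipy, OpenCV 4.12 (cv2) and the standard library are available. Lean on these libraries where they do the work, as an engineer would, in place of code of your own. Each camera call takes 0.05 s, during which the arm holds its last target. There are 200 camera calls.

## Working session

There is one attempt and no reset: what is moved stays moved. The work goes in short steps, Python scripts to look and compute and a tool call to move; the robot and the scene stay as the last step left them, time stands still between calls to the robot, and variables do not carry over. Pictures are saved under pics/ and viewed, at most 10 in all, crops included, and the job is handed in when it is done.

Besides the shell and the picture viewer there is one more tool, called after "Emit:" by a JSON object that holds its "api" and its "payload". arm_command: Moves the arm, as the interface text tells. Its arguments: {"type":"object","properties":{"motion":{"type":"array"}},"required":["motion"]}

```bash
mkdir -p pics; cat > h.py <<'E'
import numpy as np, cv2
from station import *
def ray(cam,rc,z):
    m=camera_model(cam);R=np.array(m["R"]);t=np.array(m["t"]).ravel()
    d=R.T@np.array([(rc[1]-m["cx"])/m["fx"],(rc[0]-m["cy"])/m["fy"],1]);c=-R.T@t
    return c+d*(z-c[2])/d[2]
def proj(cam,X):
    m=camera_model(cam);p=np.array(m["R"])@np.array(X)+np.array(m["t"]).ravel()
    return [m["cy"]+m["fy"]*p[1]/p[2],m["cx"]+m["fx"]*p[0]/p[2]]
E
python3 - <<'E'
from h import *
for c in("top","side"):
    cv2.imwrite(f"pics/{c}0.png",capture(c)[:,:,::-1])
    m=camera_model(c);print(c,-np.array(m["R"]).T@np.array(m["t"]).ravel())
    for n,z in dict(balance=.04,press_point=.06,short_foot=.006,wedge=.005,wedge_heel=.01,wedge_nose=.001,jar=.03,stopper=.013,small_vial=.016).items():
        for r in find_in(n,c)[:2]: print(n,round(r["p"],2),np.round(r["location"]),np.round(ray(c,r["location"],z),3))
s=sense();print(s["time_s"],s["tcp_pos"],s["ee_rot"])
E
```

```text
top [ 0.41224209 -0.29163554  0.90957794]
balance 0.91 [168. 309.] [ 0.603 -0.371  0.04 ]
press_point 0.9 [168. 306.] [ 0.598 -0.362  0.06 ]
short_foot 0.86 [167. 306.] [ 0.613 -0.366  0.006]
wedge 0.81 [258. 298.] [ 0.405 -0.345  0.005]
wedge_heel 0.88 [259. 297.] [ 0.405 -0.342  0.01 ]
wedge_nose 0.79 [258. 293.] [ 0.407 -0.332  0.001]
jar 0.92 [189. 365.] [ 0.556 -0.494  0.03 ]
jar 0.71 [258. 296.] [ 0.406 -0.337  0.03 ]
stopper 0.47 [226. 262.] [ 0.479 -0.265  0.013]
stopper 0.44 [168. 307.] [ 0.608 -0.369  0.013]
side [-0.2794547  -0.34723404  0.42499342]
balance 0.76 [201. 312.] [ 0.599 -0.366  0.04 ]
press_point 0.74 [202. 309.] [ 0.551 -0.361  0.06 ]
short_foot 0.57 [203. 311.] [ 0.669 -0.367  0.006]
wedge 0.61 [275. 294.] [ 0.406 -0.34   0.005]
wedge 0.49 [219. 385.] [ 0.61  -0.5    0.005]
wedge_heel 0.77 [274. 290.] [ 0.4   -0.335  0.01 ]
wedge_heel 0.21 [203. 312.] [ 0.661 -0.368  0.01 ]
wedge_nose 0.94 [273. 294.] [ 0.417 -0.34   0.001]
stopper 0.84 [247. 247.] [ 0.472 -0.264  0.013]
small_vial 0.63 [213. 232.] [ 0.592 -0.224  0.016]
1.0 [ 0.15573821 -0.60526918  0.23057239] [[-9.68458595e-01 -2.49174536e-01  1.91045958e-05]
 [-2.49174537e-01  9.68458594e-01 -5.09006738e-05]
 [-5.81885824e-06 -5.40555739e-05 -9.99999999e-01]]
```

```bash
python3 -c "
import cv2
a=cv2.imread('pics/top0.png')[110:310,210:410];cv2.imwrite('pics/topc.png',cv2.resize(a,(600,600),interpolation=2))
a=cv2.imread('pics/side0.png')[150:310,200:410];cv2.imwrite('pics/sidec.png',cv2.resize(a,None,fx=3.5,fy=3.5,interpolation=2))"
```

```text
(no output)
```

View pics/topc.png

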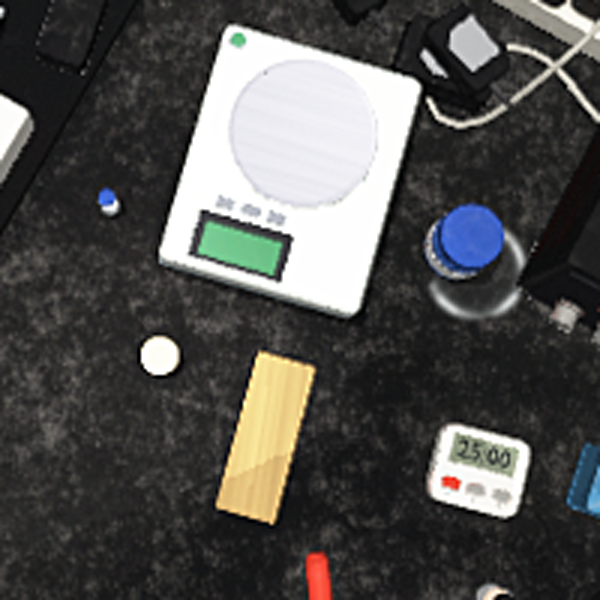

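View pics/sidec.png

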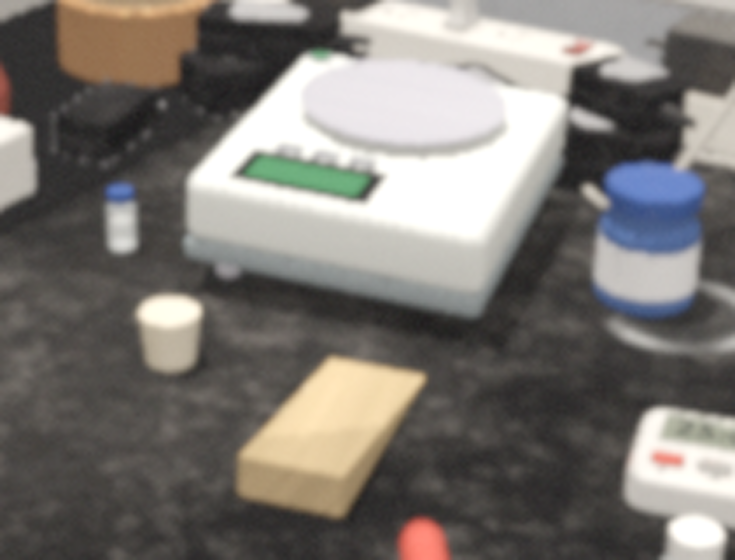

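```bash
cat >> h.py <<'E'
def T(p,z,cam="top"): return ray(cam,[110+p[1]/3,210+p[0]/3],z)[:2]
E
python3 - <<'E'
from h import *
RL,RR,FR,FL=[T(p,.062) for p in((228,26),(421,80),(353,316),(161,262))]
print("sizes",np.linalg.norm(RL-FL),np.linalg.norm(RR-FR),np.linalg.norm(FL-FR),np.linalg.norm(RL-RR))
ex=(RL+RR-FL-FR);ex/=np.linalg.norm(ex);ey=np.array([-ex[1],ex[0]]);c=(RL+RR+FL+FR)/4
foot=c-.072*ex-.057*ey
print("bal",c,"yaw",np.degrees(np.arctan2(ex[1],ex[0])),"foot",foot)
NL,NR=T((260,351),.002),T((315,367),.002);HL,HR=T((217,510),.02),T((275,523),.02)
print(NL,NR,HL,HR,"len",np.linalg.norm((NL+NR-HL-HR)/2),np.linalg.norm(NL-NR),np.linalg.norm(HL-HR))
w=(NL+NR-HL-HR);w/=np.linalg.norm(w);h=(HL+HR)/2
print("yaw",np.degrees(np.arctan2(w[1],w[0])),"heel",h,"nose",(NL+NR)/2)
d=foot-h;print("foot in wedge fr from heel",d@w,d@np.array([-w[1],w[0]]),"dir heel->foot",np.degrees(np.arctan2(d[1],d[0])))
# side check of the heel top and nose
S=lambda p,z:ray("side",[150+p[1]/3.5,200+p[0]/3.5],z)[:2]
print("side heel",(S((238,465),.02)+S((338,487),.02))/2,"nose",(S((330,357),.002)+S((425,375),.002))/2,"FR",S((468,245),.062),FR)
print("red",[T((318,552),z) for z in(0,.05,.1)],"side",[S((423,525),z) for z in (0,.05,.1)])
E
```

```text
sizes 0.17989731770458436 0.17982267714144276 0.14107890502087944 0.14553266133843024
bal [ 0.60143825 -0.36455085] yaw -17.196520493095658 foot [ 0.51580487 -0.39771594]
[ 0.47577986 -0.34244703] [ 0.46296132 -0.3835737 ] [ 0.3596895  -0.30744471] [ 0.34948852 -0.34931963] len 0.11989129277463707 0.04307805133445079 0.04309952431715639
yaw -16.78791994783571 heel [ 0.35458901 -0.32838217] nose [ 0.46937059 -0.36301036]
foot in wedge fr from heel 0.17437057290822386 -0.01981482786374006 dir heel->foot -23.270990407549657
side heel [ 0.35094208 -0.32517177] nose [ 0.4735236  -0.36087505] FR [ 0.47889326 -0.39917368] [ 0.49511571 -0.40548445]
red [array([ 0.32627482, -0.38192784]), array([ 0.33100049, -0.37696442]), array([ 0.33572616, -0.37200101])] side [array([ 0.35007523, -0.37927525]), array([ 0.27601174, -0.37550564]), array([ 0.20194825, -0.37173602])]
```

View pics/side0.png

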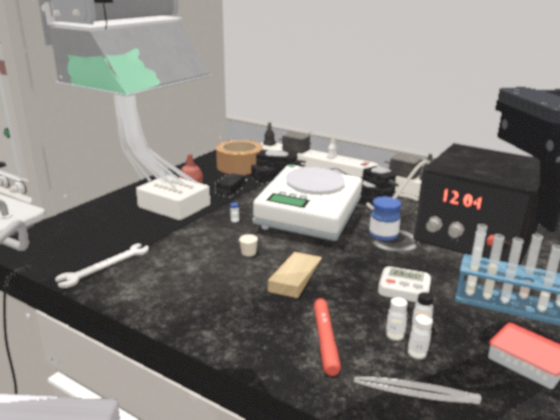

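Emit:
{"api": "arm_command", "payload": {"motion": [[0, 0, 0, 0, 0, 0, 0.136], [0, 0, 0, 0, 0, 0, 0.136], [0, 0, 0, 0, 0, 0, 0.136], [0, 0, 0, 0, 0, 0, 0.136], [0, -15, 37, 0, 0, 0, 0], [0, -15, 37, 0, 0, 0, 0], [0, -15, 37, 0, 0, 0, 0], [0, -15, 37, 0, 0, 0, 0]]}}

```text
time_s: 1.8
tcp_pos: [0.2565, -0.4797, 0.2306]
ee_rot: [[-0.957, 0.289, 0.0], [0.289, 0.957, -0.0], [-0.0, -0.0, -1.0]]
wrist_force: [0.3, 0.0, -0.9]
gripper_width: 0.355
gripper_force: 0.0
```

Emit:
{"api": "arm_command", "payload": {"motion": [[0, -15, 37, 0, 0, 0, 0], [0, -15, 37, 0, 0, 0, 0], [0, -15, 37, 0, 0, 0, 0], [0, -15, 37, 0, 0, 0, 0], [0, -15, 37, 0, 0, 0, 0], [0, -15, 37, 0, 0, 0, 0], [0, 0, 0, 0, 0, 0, 0]]}}

```text
time_s: 2.5
tcp_pos: [0.4084, -0.2916, 0.2309]
ee_rot: [[-0.959, 0.283, 0.001], [0.283, 0.959, -0.0], [-0.001, 0.0, -1.0]]
wrist_force: [-0.7, -0.1, -0.1]
gripper_width: 0.005
gripper_force: 0.0
```

Emit:
{"api": "arm_command", "payload": {"motion": [[0, 0, 0, 45, 0, 0, 0], [0, 0, 0, 45, 0, 0, 0], [0, 0, 0, 45, 0, 0, 0], [0, 0, 0, 40, 0, 0, 0], [0, 0, 0, 25, 0, 0, 0], [0, 0, 0, 17, 0, 0, 0], [0, 0, 0, 0, 0, 0, 0], [0, 0, 0, 0, 0, 0, 0]]}}

```text
time_s: 3.3
tcp_pos: [0.4061, -0.2947, 0.0138]
ee_rot: [[-0.958, 0.288, -0.0], [0.288, 0.958, -0.0], [-0.0, -0.0, -1.0]]
wrist_force: [-0.1, 0.5, -0.4]
gripper_width: 0.002
gripper_force: 0.0
```

```bash
python3 - <<'E'
from h import *
cv2.imwrite("pics/a.png",cv2.resize(capture("side")[150:330,200:410,::-1],None,fx=3.3,fy=3.3,interpolation=2))
E
```

```text
(no output)
```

View pics/a.png

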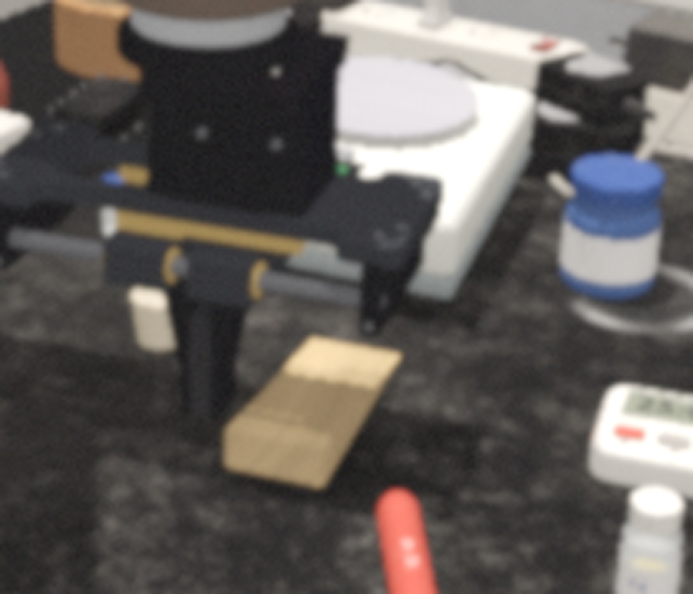

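The fingers stand left of the wedge beside its thick half (tips at about pixel 205,410), clear of the stopper.

Emit:
{"api": "arm_command", "payload": {"motion": [[0, 0, -4, 0, 0, 0, 0], [0, 0, -4, 0, 0, 0, 0], [0, 0, -4, 0, 0, 0, 0], [0, 0, -4, 0, 0, 0, 0], [0, 0, -4, 0, 0, 0, 0], [0, 0, -4, 0, 0, 0, 0], [0, 0, 0, 0, 0, 0, 0], [0, 0, 0, 0, 0, 0, 0]]}}

```text
time_s: 4.15
tcp_pos: [0.3989, -0.3173, 0.0135]
ee_rot: [[-0.958, 0.288, -0.0], [0.288, 0.958, 0.0], [0.0, -0.0, -1.0]]
wrist_force: [0.2, 0.2, 0.3]
gripper_width: 0.004
gripper_force: 0.0
```

```bash
python3 - <<'E'
from h import *
cv2.imwrite("pics/b.png",cv2.resize(capture("side")[150:330,200:410,::-1],None,fx=3.3,fy=3.3,interpolation=2))
E
```

```text
(no output)
```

View pics/b.png

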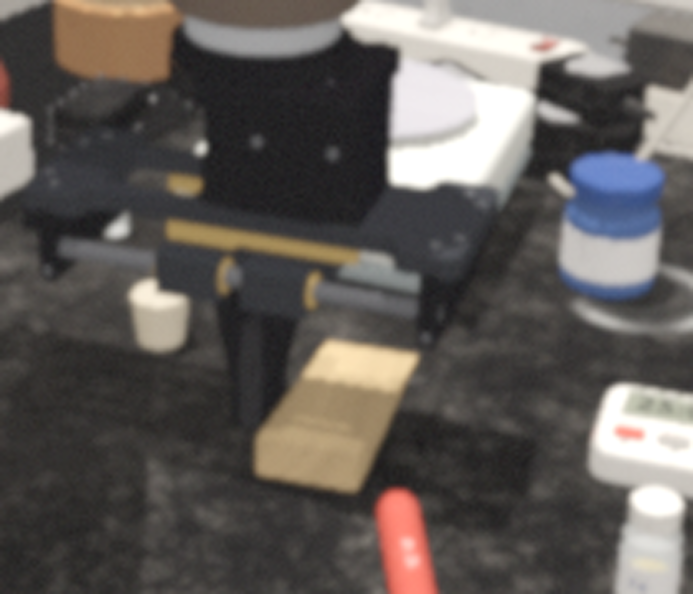

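```bash
cat >> h.py <<'E'
foot=np.array([.5158,-.3977])
def S(p,z): return ray("side",[150+p[1]/3.3,200+p[0]/3.3],z)[:2]
def rep(NL,NR,HLb,HRb,zh):
    N=(S(NL,.002)+S(NR,.002))/2;H=(S(HLb,zh)+S(HRb,zh))/2
    w=N-H;L=np.linalg.norm(w);w/=L;d=foot-N
    print("N",N,"H",H,"L",L,"yaw",np.degrees(np.arctan2(w[1],w[0])),"foot past nose",d@w,"lat",d@[-w[1],w[0]])
E
python3 - <<'E'
from h import *
rep((308,336),(402,350),(225,428),(325,445),.02)
rep((308,336),(402,350),(225,468),(322,487),.0)
rep((325,342),(418,354),(258,434),(362,447),.02)
rep((325,342),(418,354),(258,474),(357,490),.0)
E
```

```text
N [ 0.47552655 -0.36044982] H [ 0.36052904 -0.3262332 ] L 0.1199800207062107 yaw -16.56996961497126 foot past nose 0.04922420996117751 lat -0.024217833531781
N [ 0.47552655 -0.36044982] H [ 0.35970128 -0.32592738] L 0.12086063267890015 yaw -16.59701379812674 foot past nose 0.04923563553790047 lat -0.024194596513564273
N [ 0.47116587 -0.36843305] H [ 0.35839639 -0.34110847] L 0.11603269374606984 yaw -13.620527769678532 foot past nose 0.050270959427595276 lat -0.017932961996905774
N [ 0.47116587 -0.36843305] H [ 0.35724638 -0.34052746] L 0.11728755220687508 yaw -13.764077496369397 foot past nose 0.05031573112123446 lat -0.01780695621067889
```

Emit:
{"api": "arm_command", "payload": {"motion": [[0, 0, 5, 0, 0, 0, 0], [0, -22, 0, 0, 0, 0, 0], [0, 0, -5, 0, 0, 0, 0], [0, 0, -4, 0, 0, 0, 0], [0, 0, -4, 0, 0, 0, 0], [0, 0, -4, 0, 0, 0, 0], [0, 0, 0, 0, 0, 0, 0], [0, 0, 0, 0, 0, 0, 0]]}}

```text
time_s: 5.0
tcp_pos: [0.4163, -0.3351, 0.0135]
ee_rot: [[-0.957, 0.289, -0.0], [0.289, 0.957, 0.0], [0.0, 0.0, -1.0]]
wrist_force: [-0.5, 0.2, -1.0]
gripper_width: 0.003
gripper_force: 0.0
```

```bash
python3 - <<'E'
from h import *
cv2.imwrite("pics/c.png",cv2.resize(capture("side")[150:330,200:410,::-1],None,fx=3.3,fy=3.3,interpolation=2))
E
```

```text
(no output)
```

View pics/c.png

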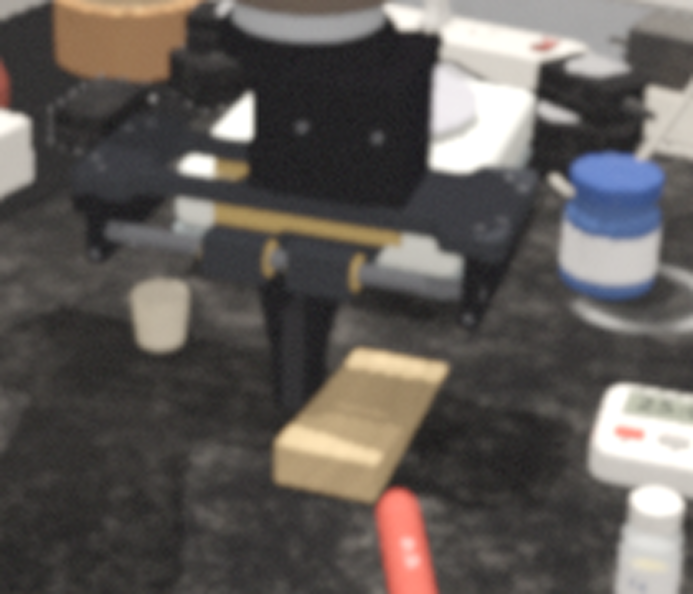

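```bash
python3 - <<'E'
from h import *
rep((354,350),(449,364),(276,437),(380,458),.02)
rep((354,350),(449,364),(277,482),(375,500),.0)
print(S((400,490),.01),S((378,510),.01))
E
```

```text
N [ 0.46346372 -0.38268003] H [ 0.35354131 -0.34867868] L 0.11506097890003218 yaw -17.187957044112768 foot past nose 0.05443747489507641 lat 0.0011165647840002692
N [ 0.46346372 -0.38268003] H [ 0.3510327  -0.34847671] L 0.1175185200662671 yaw -16.920604486655105 foot past nose 0.054442092331582925 lat 0.0008625383634041525
[ 0.33893007 -0.37908034] [ 0.32398891 -0.36986171]
```

Emit:
{"api": "arm_command", "payload": {"motion": [[0, 0, 10, 0, 0, 0, 0], [0, 0, 0, -40, 0, 0, 0], [0, 40, -20, 0, 0, 0, 0], [0, 40, -20, 0, 0, 0, 0], [0, 0, 0, 0, 0, 0, 0], [0, 0, 0, 20, 0, 0, 0], [0, 0, 0, 20, 0, 0, 0], [0, 0, 0, 0, 0, 0, 0]]}}

```text
time_s: 5.85
tcp_pos: [0.3302, -0.3394, 0.0118]
ee_rot: [[-0.958, 0.288, -0.004], [0.288, 0.958, 0.002], [0.005, 0.001, -1.0]]
wrist_force: [0.1, 0.3, -0.9]
gripper_width: 0.004
gripper_force: 0.0
```

```bash
python3 - <<'E'
from h import *
cv2.imwrite("pics/d.png",cv2.resize(capture("side")[150:330,200:410,::-1],None,fx=3.3,fy=3.3,interpolation=2))
E
```

```text
(no output)
```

View pics/d.png

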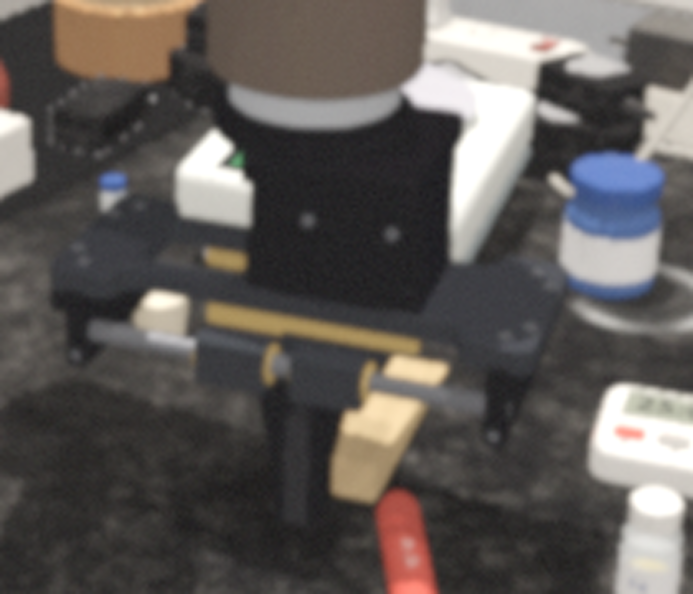

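```bash
python3 - <<'E'
from h import *
r,c=proj("side",[.3302,-.3394,.004]);print((c-200)*3.3,(r-150)*3.3)
r,c=proj("top",[.3302,-.3394,.004]);print(r,c)
print(S((300,522),.004))
E
```

```text
302.94241465816737 510.6504783899598
292.8031685830393 296.92364156989925
[ 0.32213402 -0.33843069]
```

Emit:
{"api": "arm_command", "payload": {"motion": [[0, 0, -4, -1, 0, 0, 0], [0, -6, 0, 0, 0, 0, 0], [0, -8, 0, 0, 0, 0, 0], [0, -8, 0, 0, 0, 0, 0], [0, -8, 0, 0, 0, 0, 0], [0, -8, 0, 0, 0, 0, 0], [0, -8, 0, 0, 0, 0, 0], [0, 0, 0, 0, 0, 0, 0]]}}

```text
time_s: 6.7
tcp_pos: [0.376, -0.3583, 0.0146]
ee_rot: [[-0.958, 0.287, 0.001], [0.287, 0.958, -0.001], [-0.002, -0.001, -1.0]]
wrist_force: [-0.4, -0.8, -0.1]
gripper_width: 0.004
gripper_force: 0.0
```

```bash
python3 - <<'E'
from h import *
a=cv2.resize(capture("side")[150:330,200:410,::-1],None,fx=2.2,fy=2.2,interpolation=2)
b=cv2.resize(capture("top")[110:290,230:380,::-1],None,fx=2.2,fy=2.2,interpolation=2)
cv2.imwrite("pics/e.png",np.hstack([a,b]))
E
```

```text
(no output)
```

View pics/e.png

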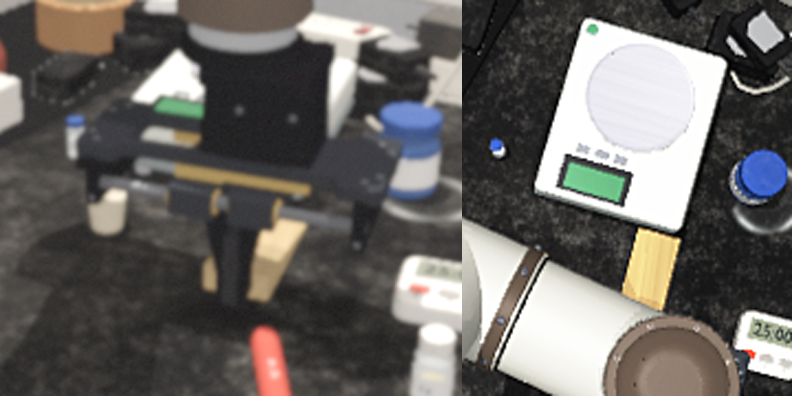

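Emit:
{"api": "arm_command", "payload": {"motion": [[0, -8, 0, 0, 0, 0, 0], [0, -8, 0, 0, 0, 0, 0], [0, -8, 0, 0, 0, 0, 0], [0, -8, 0, 0, 0, 0, 0], [0, -8, 0, 0, 0, 0, 0], [0, -8, 0, 0, 0, 0, 0], [0, -6, 0, 0, 0, 0, 0], [0, 0, 0, 0, 0, 0, 0]]}}

```text
time_s: 7.6
tcp_pos: [0.4271, -0.3737, 0.0145]
ee_rot: [[-0.958, 0.288, 0.001], [0.288, 0.958, -0.001], [-0.001, -0.0, -1.0]]
wrist_force: [0.4, 1.1, 0.6]
gripper_width: 0.005
gripper_force: 0.0
```

Emit:
{"api": "arm_command", "payload": {"motion": [[0, -4, 0, 0, 0, 0, 0], [0, -2, 0, 0, 0, 0, 0], [0, 0, 0, 0, 0, 0, 0]]}}

```text
time_s: 7.9
tcp_pos: [0.4317, -0.375, 0.0144]
ee_rot: [[-0.958, 0.288, -0.0], [0.288, 0.958, 0.0], [0.0, 0.0, -1.0]]
wrist_force: [-0.8, -0.7, -0.9]
gripper_width: 0.006
gripper_force: 0.4
```

Emit:
{"api": "arm_command", "payload": {"motion": [[0, -2, 0, 0, 0, 0, 0], [0, -2, 0, 0, 0, 0, 0], [0, 0, 0, 0, 0, 0, 0]]}}

```text
time_s: 8.2
tcp_pos: [0.4358, -0.3763, 0.0144]
ee_rot: [[-0.958, 0.288, 0.0], [0.288, 0.958, -0.0], [-0.0, -0.0, -1.0]]
wrist_force: [-2.2, -0.5, -0.8]
gripper_width: 0.006
gripper_force: 0.5
```

Emit:
{"api": "arm_command", "payload": {"motion": [[0, -2, 0, 0, 0, 0, 0], [0, -2, 0, 0, 0, 0, 0], [0, 0, 0, 0, 0, 0, 0]]}}

```text
time_s: 8.5
tcp_pos: [0.4398, -0.3774, 0.0145]
ee_rot: [[-0.958, 0.288, 0.0], [0.288, 0.958, -0.0], [-0.0, -0.0, -1.0]]
wrist_force: [-1.5, 0.1, -1.4]
gripper_width: 0.01
gripper_force: 0.6
```

Emit:
{"api": "arm_command", "payload": {"motion": [[0, -2, 0, 0, 0, 0, 0], [0, 0, 0, 0, 0, 0, 0]]}}

```text
time_s: 8.7
tcp_pos: [0.4416, -0.378, 0.0145]
ee_rot: [[-0.958, 0.288, 0.0], [0.288, 0.958, -0.0], [-0.0, -0.0, -1.0]]
wrist_force: [-2.1, 0.2, -0.1]
gripper_width: 0.006
gripper_force: 0.8
```

Emit:
{"api": "arm_command", "payload": {"motion": [[0, -2, 0, 0, 0, 0, 0], [0, 0, 0, 0, 0, 0, 0]]}}

```text
time_s: 8.9
tcp_pos: [0.4435, -0.3785, 0.0145]
ee_rot: [[-0.958, 0.288, 0.0], [0.288, 0.958, -0.0], [-0.0, -0.0, -1.0]]
wrist_force: [-1.3, 1.1, -0.9]
gripper_width: 0.004
gripper_force: 0.8
```

Emit:
{"api": "arm_command", "payload": {"motion": [[0, -2, 0, 0, 0, 0, 0], [0, 0, 0, 0, 0, 0, 0]]}}

```text
time_s: 9.1
tcp_pos: [0.4455, -0.3791, 0.0145]
ee_rot: [[-0.958, 0.288, 0.0], [0.288, 0.958, -0.0], [-0.0, -0.0, -1.0]]
wrist_force: [-1.2, 0.9, -1.1]
gripper_width: 0.005
gripper_force: 0.9
```

Emit:
{"api": "arm_command", "payload": {"motion": [[0, -2, 0, 0, 0, 0, 0], [0, 0, 0, 0, 0, 0, 0]]}}

```text
time_s: 9.3
tcp_pos: [0.4474, -0.3797, 0.0145]
ee_rot: [[-0.958, 0.288, 0.0], [0.288, 0.958, -0.0], [-0.0, -0.0, -1.0]]
wrist_force: [-1.5, 1.0, -0.6]
gripper_width: 0.002
gripper_force: 0.9
```

Emit:
{"api": "arm_command", "payload": {"motion": [[0, -2, 0, 0, 0, 0, 0], [0, 0, 0, 0, 0, 0, 0]]}}

```text
time_s: 9.5
tcp_pos: [0.4484, -0.38, 0.0145]
ee_rot: [[-0.958, 0.288, -0.002], [0.288, 0.958, 0.001], [0.002, 0.0, -1.0]]
wrist_force: [-3.8, 1.0, 1.1]
gripper_width: 0.005
gripper_force: 2.2
```

Emit:
{"api": "arm_command", "payload": {"motion": [[0, -2, 0, 0, 0, 0, 0], [0, 0, 0, 0, 0, 0, 0]]}}

```text
time_s: 9.7
tcp_pos: [0.4488, -0.3801, 0.0145]
ee_rot: [[-0.957, 0.288, -0.004], [0.288, 0.957, 0.002], [0.005, 0.001, -1.0]]
wrist_force: [-7.4, 1.8, 3.6]
gripper_width: 0.008
gripper_force: 3.6
```

Emit:
{"api": "arm_command", "payload": {"motion": [[0, -2, 0, 0, 0, 0, 0], [0, 0, 0, 0, 0, 0, 0]]}}

```text
time_s: 9.9
tcp_pos: [0.4492, -0.3802, 0.0145]
ee_rot: [[-0.957, 0.289, -0.008], [0.289, 0.957, 0.003], [0.008, 0.001, -1.0]]
wrist_force: [-10.0, 2.5, 7.4]
gripper_width: 0.002
gripper_force: 5.0
```

Emit:
{"api": "arm_command", "payload": {"motion": [[0, 10, 0, 0, 0, 0, 0], [0, 15, 0, 0, 0, 0, 0], [0, 0, 0, -40, 0, 0, 0], [0, 0, 0, -45, 0, 0, 0], [0, 0, 0, -45, 0, 0, 0], [0, 0, 0, 0, 0, 0, 0], [0, 0, 0, 0, 0, 0, 0]]}}

```text
time_s: 10.6
tcp_pos: [0.4308, -0.3748, 0.1466]
ee_rot: [[-0.958, 0.288, 0.007], [0.288, 0.958, -0.003], [-0.007, -0.001, -1.0]]
wrist_force: [-0.5, 0.0, -0.6]
gripper_width: -0.003
gripper_force: 0.0
```

```bash
python3 - <<'E'
from h import *
s=sense();print(s["tcp_pos"],s["wrist_force"])
a=cv2.resize(capture("side")[150:330,200:410,::-1],None,fx=2.2,fy=2.2,interpolation=2)
b=cv2.resize(capture("top")[110:290,230:380,::-1],None,fx=2.2,fy=2.2,interpolation=2)
cv2.imwrite("pics/f.png",np.hstack([a,b]))
E
```

```text
[ 0.4308069  -0.37478779  0.14658953] [-0.54254196  0.0078931  -0.62593864]
```

View pics/f.png

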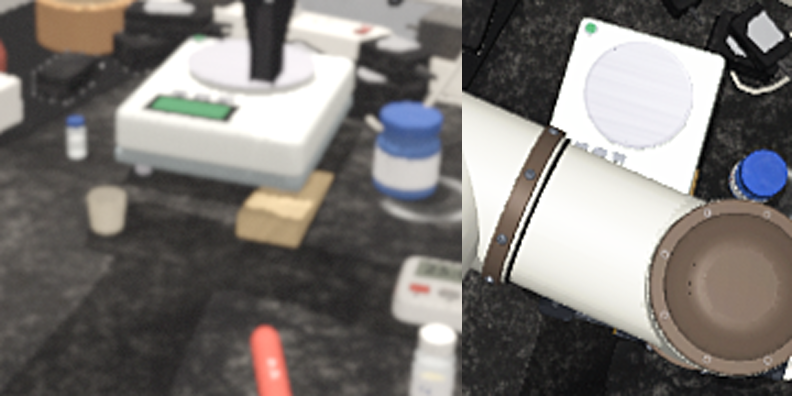

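```bash
python3 - <<'E'
from h import *
s=lambda p,z:ray("side",[150+p[1]/2.2,200+p[0]/2.2],z)[:2]
HL,HR,E=s((241,206),.02),s((299,222),.02),s((333,174),.008)
HLb,HRb=s((239,232),0),s((296,244),0)
print(HL,HR,E,HLb,HRb,np.linalg.norm(HL-HR))
for a in((HL-HR),(HLb-HRb)): print("yaw by heel",np.degrees(np.arctan2(a[1],a[0]))-90)
w=E-HR;print("yaw by edge",np.degrees(np.arctan2(w[1],w[0])),np.linalg.norm(w))
for yaw in(-17,-21,-25):
    t=np.radians(yaw);w=np.array([np.cos(t),np.sin(t)]);H=(HL+HR)/2;d=foot-H;print(yaw,d@w,d@[-w[1],w[0]])
# balance corners now
b=[s((302,166),.062),s((119,125),.062),s((354,60),.062)];print("front right/left, rear right top",b)
pts=[proj("side",[*foot,.01]),proj("side",[*foot,.063])];print([((c-200)*2.2,(r-150)*2.2) for r,c in pts])
E
```

```text
[ 0.47691938 -0.3631055 ] [ 0.45604696 -0.40387949] [ 0.55763845 -0.43586853] [ 0.47424561 -0.36236403] [ 0.45974817 -0.40303487] 0.045805851295515516
yaw by heel -27.108147415438452
yaw by heel -19.619005964030137
yaw by edge -17.478127445743155 0.10650882207016607
-17 0.05131578901904813 0.0008321377208023581
-21 0.05113273934304762 0.004409719164503881
-25 0.05070057610081277 0.007965816899699362
front right/left, rear right top [array([ 0.46006362, -0.40378211]), array([ 0.51895582, -0.27124891]), array([ 0.66760067, -0.45790154])]
[(np.float64(286.36593453752414), np.float64(194.86147298825315)), (np.float64(290.0984814298884), np.float64(130.9488883375387))]
```

Emit:
{"api": "arm_command", "payload": {"motion": [[0, -30, 0, 0, 0, 0, 0], [0, -30, 1, 0, 0, 0, 0], [0, -27, 1, 0, 0, 0, 0], [0, 0, 0, 30, 0, 0, 0], [0, 0, 0, 30, 0, 0, 0], [0, 0, 0, 8, 0, 0, 0], [0, 0, 0, 0, 0, 0, 0], [0, 0, 0, 0, 0, 0, 0]]}}

```text
time_s: 11.5
tcp_pos: [0.5132, -0.3976, 0.0766]
ee_rot: [[-0.958, 0.288, 0.0], [0.288, 0.958, -0.001], [-0.001, -0.001, -1.0]]
wrist_force: [-0.5, -1.0, -0.1]
gripper_width: 0.005
gripper_force: 0.0
```

Emit:
{"api": "arm_command", "payload": {"motion": [[0, 0, 0, 3, 0, 0, 0], [0, 0, 0, 2, 0, 0, 0], [0, 0, 0, 0, 0, 0, 0]]}}

```text
time_s: 11.8
tcp_pos: [0.5127, -0.3973, 0.0717]
ee_rot: [[-0.958, 0.288, 0.0], [0.288, 0.958, -0.0], [-0.0, 0.0, -1.0]]
wrist_force: [0.3, -0.0, -0.5]
gripper_width: 0.002
gripper_force: 0.0
```

Emit:
{"api": "arm_command", "payload": {"motion": [[0, 0, 0, 2, 0, 0, 0], [0, 0, 0, 0, 0, 0, 0], [0, 0, 0, 0, 0, 0, 0]]}}

```text
time_s: 12.1
tcp_pos: [0.5129, -0.3975, 0.0714]
ee_rot: [[-0.958, 0.288, 0.001], [0.288, 0.958, -0.001], [-0.001, -0.001, -1.0]]
wrist_force: [-1.8, 2.0, 6.5]
gripper_width: 0.002
gripper_force: 3.3
```

Emit:
{"api": "arm_command", "payload": {"motion": [[0, 0, 0, 2, 0, 0, 0], [0, 0, 0, 0, 0, 0, 0], [0, 0, 0, 0, 0, 0, 0]]}}

```text
time_s: 12.4
tcp_pos: [0.5128, -0.3975, 0.0711]
ee_rot: [[-0.958, 0.287, 0.001], [0.287, 0.958, -0.001], [-0.001, -0.001, -1.0]]
wrist_force: [-3.4, 3.3, 14.6]
gripper_width: 0.006
gripper_force: 6.8
```

Emit:
{"api": "arm_command", "payload": {"motion": [[0, 0, 0, 0, 0, 0, 0], [0, 0, 0, -4, 0, 0, 0], [0, 0, 0, -20, 0, 0, 0], [0, 0, 0, -40, 0, 0, 0], [0, 0, 0, -40, 0, 0, 0], [0, 0, 0, 0, 0, 0, 0], [0, 0, 0, 0, 0, 0, 0]]}}

```text
time_s: 13.1
tcp_pos: [0.5133, -0.3974, 0.1728]
ee_rot: [[-0.958, 0.288, 0.003], [0.288, 0.958, -0.001], [-0.003, 0.0, -1.0]]
wrist_force: [-0.2, 1.2, 0.0]
gripper_width: 0.007
gripper_force: 0.0
```

```bash
python3 - <<'E'
from h import *
cv2.imwrite("pics/g.png",cv2.resize(capture("side")[150:330,200:410,::-1],None,fx=3.3,fy=3.3,interpolation=2))
E
```

```text
(no output)
```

View pics/g.png

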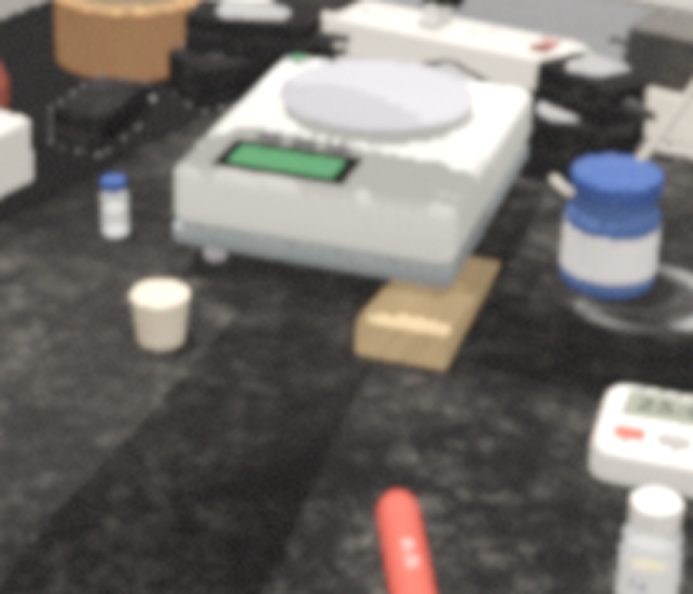

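The wedge (heel at about 405,340) is still under the front right corner, the balance is level, the hand is clear, and the stopper, vial and jar are where they were.

```bash
python3 -c "
from station import *
print(finish_job())"
```

```text
the job is handed in; nothing more can be done
None
```

The wedge is jammed under the short foot, the balance stands level and held firm under a press of about 15 N, nothing else was moved, and the job is handed in; the hand-in returned no verdict.

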